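Unlock the pressing jig, park its pin in the rack notch, press the plate home

ROBOT

A 6-joint arm with a two-finger parallel gripper is mounted at the origin on the work surface. World frame = base frame: x ahead of the robot, y to its left, z up, the work surface at z = 0. Lengths are in mm, angles in rad, forces in N, time in s.
With the tool pointing down it reaches from about 400 to 925 mm from the base axis. Payload 12.5 kg.
Tool frame: the origin (TCP) lies midway between the tips of the shut fingers; the grasp point (between the pads) lies 19 mm behind it; z points along the fingers, y is the line along which they close (so a half turn about z gives the same grasp; the last joint's range is limited). The gripper opens to 95 mm and grips with 3 to 60 N. Pads are 20 mm wide; open, the fingers measure 119 mm over their backs; the gripper's body (75 mm by 180 mm) begins 59 mm behind the grasp point.
Start: joints at [1.189, 0.491, 1.559, -0, 1.092, -0.106], TCP at [170.18, 601.403, 214.661] pointing down, gripper open.
Joint ranges: [-3.1, 3.1], [-0.84, 2.19], [0.05, 2.79], [-1.13, 4.28], [0.06, 2.93], [-2.69, 2.69]. Speed limits (rad/s): [2.22, 2.22, 2.79, 3.14, 3.14, 3.14].

INTERFACE

Orientations are given as [roll, pitch, yaw] about the fixed x, y, z axes, in that order (R = Rz(yaw) Ry(pitch) Rx(roll)).
In Python, from cell import env gives the robot as it stands.
- The arm moves only by the shell command python3 -m inch 'ROWS'. ROWS is JSON, a list of rows, each a list of 7 numbers: the turn, a rotation vector about the tool's x, y, z in rad, then the shift along the tool's x, y, z in cm, then the closure, from -1 (fully open) to 1 (shut). A call has 1 to 20 rows; each row shifts and turns the commanded pose from where the row before left it, along the tool's axes as they then stand; what a row does not reach is not made up. A row lasts 1/8 s, in which the tool goes at most 62.5 mm and 10.7 degrees, less where a joint would pass 70% of its speed; a pose out of reach is approached as far as the arm can. A call with a gripper value outside its range is refused whole. The fingers move at their own pace and stop on an object; the grip force is fixed at half the most. Time passes only in rows, so rows that do not move let the fingers close. It gives the time, the measured TCP pose, the force, the opening and the grip force at its end, in the units of the state.
- env.state(): the state, without advancing time (a new reading comes with each control period).
- env.read_camera(name): name is "scene" or "top" or "wrist"; returns a dict with "img" (384x512x3 uint8, red, green, blue), "depth" (384x512 float32, mm along the optical axis (not along the pixel's ray), 0 where there is no reading), "fx", "fy", "cx", "cy" (pixels), "D" ([k1, k2, p1, p2, k3] as OpenCV has them; the pictures are not rectified), "position" and "orientation" of the camera in the world. Camera axes: x right, y down, z forward; pixel columns grow to the right and rows downward; lengths in mm; the calibration is good to about 2 mm. A picture is of the moment at which its call begins.
- env.job_done(): hands the job in; it is judged then, once.
Trained networks look in a picture, given as the dict that the camera call returned (one of the last four; its "shot" number tells which), for a name from the list of things; names that differ only in an ending like _2 or _b are one class to them, and where a whole thing is asked for, a point or a joint stands for the part that bears it (a point fixed in the world has none). Each returns a list of dicts, best first, with "score" (0 to 1); they miss things now and then, are a little off and sometimes report something else, mostly with a low value. They report only what shows in the picture. A call takes as long as a camera call. They do not tell look-alikes from the thing itself.
- env.find_in(picture, target): "centre" ([x, y, z] in mm, in the coordinates of the camera as it stood for that picture, good to about 4 mm: the middle of the surface that is visible of it).
- env.trace(picture, target): "mask" (384x512 bool, what is visible of it).
The state is a dict: "t": time; "joints": joint angles; "qvel": joint speeds; "tau": joint torques, N m; "eef_pos": TCP position; "tcp_rot": TCP orientation; "ft_force": force on the tool from outside, world axes, zero at the start; "moment": the same for the moment, N m; "opening": opening from 0.0 (shut) to 1.0 (fully open); "grip_force": force on a finger pad.
Only numpy, scipy, OpenCV 4.12 (cv2) and the standard library are available. Lean on these libraries where they do the work, as an engineer would, in place of code of your own. Each camera call takes 0.05 s, during which the arm holds its last target. There are 200 camera calls.

TASK

Draw the steel locking pin out of the slanting bore of the two-post pressing jig and park it in the empty wide notch at one end of the wooden punch rack, hanging upright with its collar resting on the shelf. Then, with the pin parked, press the jig's top plate all the way down so that it lies home on the brass blank. Leave the two hanging punches and the other things on the bench where they are.

Things in the scene. Friction and masses are not known exactly. Their poses are not given: they have to be found in the camera images.
- jig: Pressing jig, fixed: dark steel base 150 x 150 x 20 mm (x -90 to +60), two guide posts (14 mm thick, tops 110 mm up, at x +5, y +-55 mm) with an aluminium plate on them. Origin on the bench under the plate's centre; x away from the robot, y along the posts, z up. A steel lug on the front (-x) side has a 14 mm through bore; its axis leans 40 degrees from vertical, upper end towards -x.
- jig_bore (a point): Upper mouth of the slanting bore in the lug (26 x 44 x 28 mm), on its axis, 85 mm above the bench at jig x -70 mm; axes as the jig's. The bore is 28 mm long; the pin's shank runs 38 mm on beyond it, under the plate's front edge, and blocks the plate.
- pin: Steel locking pin, 160 g, 126 mm long: shank 12 mm thick, 66 mm long, collar 26 mm wide, 6 mm thick, 4 mm neck, round dark grip 20 mm thick, 50 mm long. Origin on the axis at the collar's underside; z along the axis to the grip (z +10 to +60 mm); nose at z -66 mm. It starts fully in the bore, collar on the lug, grip leaning towards the robot.
- press_plate (a joint): Height of the jig's top plate, in m pressed down: 0 = fully up (plate top 80 mm above the bench), 0.028 = fully home (plate top 52 mm above the bench). It starts between 0 and 0.010, is stiff (about 7 N to move) and stays where it is left.
- plate_top (a point): Centre of the upper face of the aluminium top plate (80 mm in x, 146 mm in y, 10 mm thick), moving with it; axes as the jig's.
- rack: Wooden punch rack, fixed, 95 x 170 mm, 100 mm high: a 12 mm shelf (70 mm deep, top at 100 mm) with three notches open to the front (-x), nothing above. Origin on the bench under its middle; x away from the robot, z up. Wide notch (18 mm) at y -50 mm; narrow ones (10 mm) at y +15 and +60 mm hold punches. Notches run from x -35 to x -4 mm; the back wall under the shelf starts at x +15 mm.
- rack_notch (a point): Parking point in the wide notch at shelf-top height: 23 mm in from the notch's mouth and 8 mm before its end; axes as the rack's (slide in along +x).
- punch1: Steel punch 8 mm thick with a domed brass head (18 mm wide, 9 mm high), hanging in the middle notch; origin under the head.
- punch2: A like punch, hanging in the end notch far from the wide one; origin under the head.
- pitch_bowl: Heavy red bowl filled with black pitch, 120 mm wide, 68 mm high; origin under its centre.
- hammer: Hammer with wooden handle lying on the bench; origin under its middle.
- pencil_jar: Clear jar 72 mm wide, 90 mm high, with pencils up to 150 mm; origin under its centre.
- glue_jar: Small jar 48 mm wide, 55 mm high, standing between jig and rack; origin under its centre.
- tray: Open wooden tray 130 x 100 x 30 mm; origin under its centre.
- tape: White roll of tape lying flat, 90 mm wide, 20 mm high; origin under its centre.
There are look-alikes about, which are no part of the job. Leave any blue or red look-alike of the pin alone.

How it is judged (in metres and radians):
On the way, in this order (a step that is already met when the one before it is completed fails the run):
1. the pin is drawn clear of the bore (more than 75 mm from its seat) with the plate not yet pressed (distance between pin and jig_bore above 0.075 m and value of joint press_plate below 0.016 m), for 0.1 s.
2. the pin hangs upright in the wide notch, let go, with the plate not yet pressed (x of pin in the frame of rack_notch between -0.017 and 0.009 m and y of pin in the frame of rack_notch between -0.006 and 0.006 m and z of pin in the frame of rack_notch between -0.004 and 0.004 m and angle between pin's own z axis and vertical below 0.12 rad and contact force between the fingers and pin below 0.1 N and value of joint press_plate below 0.016 m), for 0.3 s.
At the end, for the whole second after the job is handed in: The pin hangs at rest in the wide notch: collar underside within 4 mm of the shelf top, axis within 6 mm of the notch's middle line and between 17 mm before and 9 mm behind the parking point, upright within 0.12 rad, released; and the plate is pressed home to within 2 mm (joint above 0.026) (x of pin in the frame of rack_notch between -0.017 and 0.009 m and y of pin in the frame of rack_notch between -0.006 and 0.006 m and z of pin in the frame of rack_notch between -0.004 and 0.004 m and angle between pin's own z axis and vertical below 0.12 rad and contact force between the fingers and pin below 0.1 N and linear speed of pin below 0.02 m/s and value of joint press_plate above 0.026 m); the robot touches nothing.
It fails at once if a bystander (punch, bowl, hammer, jar, tray, tape) is moved by more than 30 mm (distance of any of pitch_bowl, hammer, pencil_jar, glue_jar, tray, tape, punch1, punch2 from where it was at the start of the episode above 0.03 m).
It also fails if it takes over 56 s, if anything falls off the work surface, if the arm or the gripper's body presses on something with over 40 N, if the wrist force passes 120 N, or if a joint passes its speed limit or range.

## Working session

There is one attempt and no reset: what is moved stays moved. The work goes in short steps, Python scripts to look and compute and a shell command to move; the robot and the scene stay as the last step left them, time stands still between calls to the robot, and variables do not carry over. Pictures are saved under pics/ and viewed, at most 10 in all, crops included, and the job is handed in when it is done.

```bash
ls; mkdir -p pics; cat > h.py <<'E'
import numpy as np, cv2
from scipy.spatial.transform import Rotation as R
from cell import env
def Rc(p):
    o=np.array(p["orientation"],float)
    return R.from_euler('xyz',o).as_matrix() if o.shape==(3,) else (R.from_quat(o).as_matrix() if o.shape==(4,) else o)
def w(p,c): return Rc(p)@np.array(c,float)+np.array(p["position"],float)
def cloud(p):
    K=np.array([[p["fx"],0,p["cx"]],[0,p["fy"],p["cy"]],[0,0,1]])
    v,u=np.mgrid[:384,:512]
    n=cv2.undistortPoints(np.stack([u,v],-1).reshape(-1,1,2).astype(np.float64),K,np.array(p["D"],float)).reshape(384,512,2)
    d=p["depth"].astype(float)
    c=np.stack([n[...,0]*d,n[...,1]*d,d],-1)
    return c@Rc(p).T+np.array(p["position"],float)
E
python3 - <<'E'
from h import *
for n in ["scene","top"]:
    p=env.read_camera(n); cv2.imwrite(f"pics/{n}0.png",cv2.resize(p["img"][...,::-1],(800,600)))
    np.savez(f"{n}0.npz",X=cloud(p),img=p["img"])
    print(n,p["position"],p["orientation"])
    for t in ["jig","pin","plate_top","rack","punch1","glue_jar","pencil_jar","pitch_bowl"]:
        print(t,[(round(r["score"],2),w(p,r["centre"]).round(0).tolist()) for r in env.find_in(p,t)][:4])
print(env.state())
E
```

```text
pics
scene [ 910.22851282 -457.531099    895.51567431] [-2.48351973  0.01697992  0.71645639]
jig [(0.71, [578.0, -201.0, 76.0]), (0.19, [571.0, -205.0, 71.0])]
pin [(0.89, [743.0, -266.0, 17.0]), (0.59, [479.0, -182.0, 111.0]), (0.54, [324.0, -227.0, 20.0])]
plate_top [(0.7, [572.0, -203.0, 72.0])]
rack [(0.93, [622.0, 128.0, 99.0])]
punch1 []
glue_jar [(0.82, [468.0, -12.0, 50.0])]
pencil_jar [(0.65, [670.0, 413.0, 67.0]), (0.35, [357.0, 421.0, 21.0])]
pitch_bowl [(0.83, [783.0, 1.0, 70.0])]
top [ 321.39780055  -22.89186198 1115.06531909] [-2.97137367  0.01554327 -1.58893048]
jig [(0.18, [638.0, -449.0, 4.0])]
pin [(0.81, [186.0, -331.0, 20.0]), (0.79, [347.0, 101.0, 23.0]), (0.72, [325.0, -220.0, 20.0]), (0.65, [744.0, -265.0, 19.0])]
plate_top [(0.93, [568.0, -197.0, 71.0])]
rack [(0.74, [604.0, 157.0, 102.0])]
punch1 []
glue_jar [(0.47, [467.0, -6.0, 56.0])]
pencil_jar [(0.96, [668.0, 428.0, 74.0]), (0.72, [567.0, -197.0, 69.0])]
pitch_bowl [(0.93, [766.0, 8.0, 71.0])]
{'t': 0.9, 'joints': array([ 1.18940976e+00,  4.90875840e-01,  1.55892836e+00,  4.69728354e-06,
        1.09170564e+00, -1.05598691e-01]), 'qvel': array([-0.00021487,  0.00078482, -0.00214747,  0.00010698,  0.00072623,
        0.00067627]), 'tau': array([-1.63145440e-03, -6.12451315e+01, -2.58425796e+01,  6.93134428e-02,
        4.45569155e-02, -1.26352919e-05]), 'eef_pos': array([170.16751473, 601.38996874, 214.66617592]), 'tcp_rot': array([3.14150987e+00, 4.58268539e-06, 2.86580261e+00]), 'ft_force': array([-0.73693261,  0.43088418, -0.69239566]), 'moment': array([0.01004473, 0.02146695, 0.03858665]), 'grip_force': 0.0, 'opening': 1.0008414960705516}
```

View pics/scene0.png

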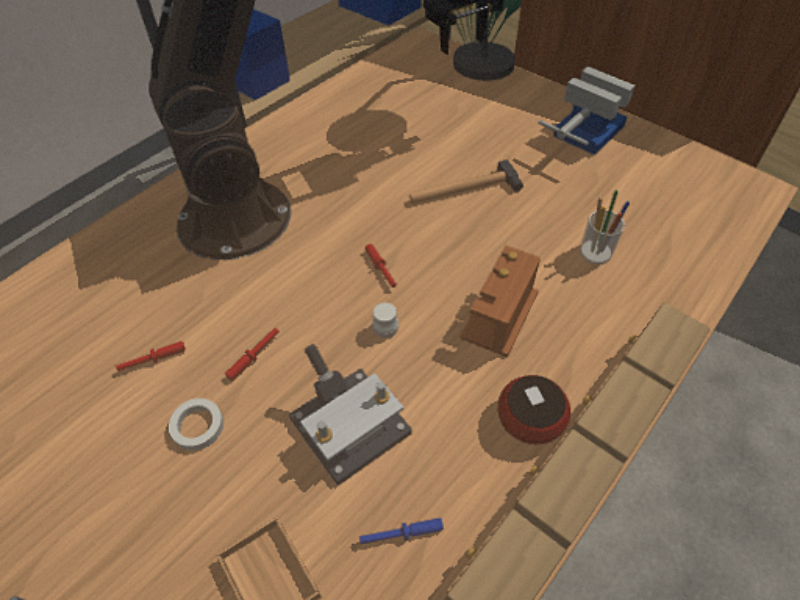

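View pics/top0.png

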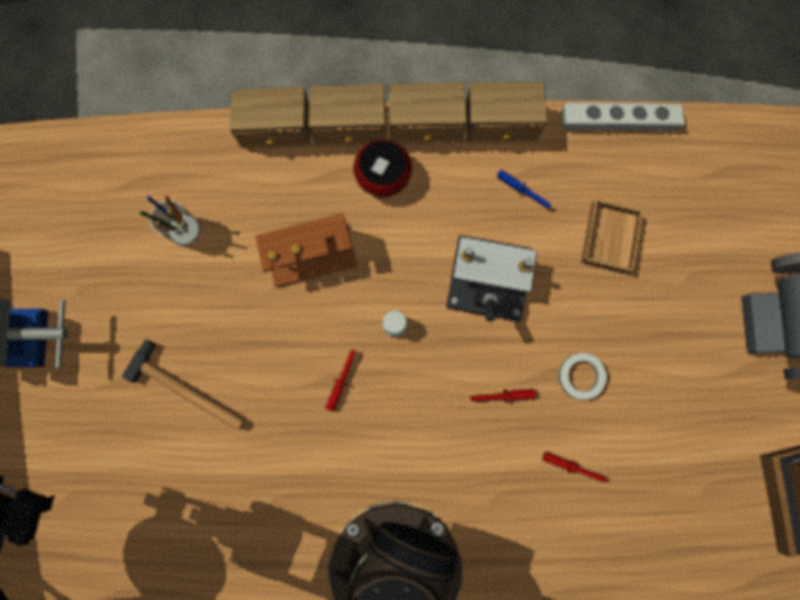

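Pin candidates in the scene view are red at (380,265), (150,357) and (252,353), blue at (400,533), and the dark-gripped one in the jig lug at (318,360). Only the last fits: it has a dark grip, sits in the bore and leans towards the robot. Next I'll crop to confirm it and fit the jig and rack.

```bash
cat > fit.py <<'E'
from h import *
def rect(P,name):
    P=P[:, :2].astype(np.float32)
    r=cv2.minAreaRect(P); print(name,len(P),"c",np.round(r[0],1),"size",np.round(r[1],1),"ang",round(r[2],2)); return r
for n in ["scene","top"]:
    d=np.load(f"{n}0.npz"); X=d["X"].reshape(-1,3); I=d["img"].reshape(-1,3).astype(int)
    def near(c,r): return np.hypot(X[:,0]-c[0],X[:,1]-c[1])<r
    bz=X[near((468,-100),40)|near((660,-100),30)]; print(n,"bench z",np.median(bz[:,2]).round(1))
    m=near((575,-200),100)&(X[:,2]>55)&(X[:,2]<95)&(I.min(1)>110)
    print("plate z",np.median(X[m,2]).round(1)); z=np.median(X[m,2])
    m2=m&(abs(X[:,2]-z)<5); rect(X[m2],"plate")
    m=near((610,140),120)&(abs(X[:,2]-100)<6); print("shelf z",np.median(X[m,2]).round(1)); rect(X[m],"shelf")
    m=near((490,-190),70)&(X[:,2]>98)&(X[:,2]<150)&(I.max(1)<110); G=X[m]
    c=G.mean(0); u,s,v=np.linalg.svd(G-c); print("grip",len(G),c.round(1),v[0].round(3),G.min(0).round(0),G.max(0).round(0))
    m=near((560,-200),130)&(X[:,2]>14)&(X[:,2]<26)&(I.max(1)<110); rect(X[m],"base")
p=cv2.imread("pics/scene0.png"); im=np.load("scene0.npz")["img"][...,::-1]
a=cv2.resize(im[205:315,170:290],None,fx=4,fy=4,interpolation=2); b=cv2.resize(np.load("top0.npz")["img"][...,::-1][130:230,150:240],None,fx=3.5,fy=3.5,interpolation=2)
o=np.zeros((600,800,3),np.uint8); o[:440,:480]=a; o[:350,485:485+315]=b[:, :315]; cv2.imwrite("pics/crop1.png",o)
E
python3 fit.py
```

```text
scene bench z 0.8
plate z 70.7
plate 1410 c [ 568.3 -198.8] size [144.9  81.1] ang 78.28
shelf z 101.0
shelf 1135 c [609.6 160.5] size [ 71.  173.8] ang 13.64
grip 143 [ 477.  -181.   117.1] [ 0.704 -0.126 -0.699] [ 454. -190.   98.] [ 497. -169.  134.]
base 1058 c [ 554.1 -196.7] size [149.  150.9] ang 78.47
top bench z 0.6
plate z 70.6
plate 1089 c [ 570.1 -198.6] size [146.6  78.4] ang 78.38
shelf z 100.3
shelf 1216 c [612.1 160.1] size [ 73.9 171.3] ang 13.18
grip 97 [ 476.  -177.   119.8] [-0.784  0.129  0.607] [ 455. -190.   98.] [ 507. -167.  135.]
base 696 c [ 555.7 -195.7] size [149.7 148.2] ang 78.45
```

View pics/crop1.png

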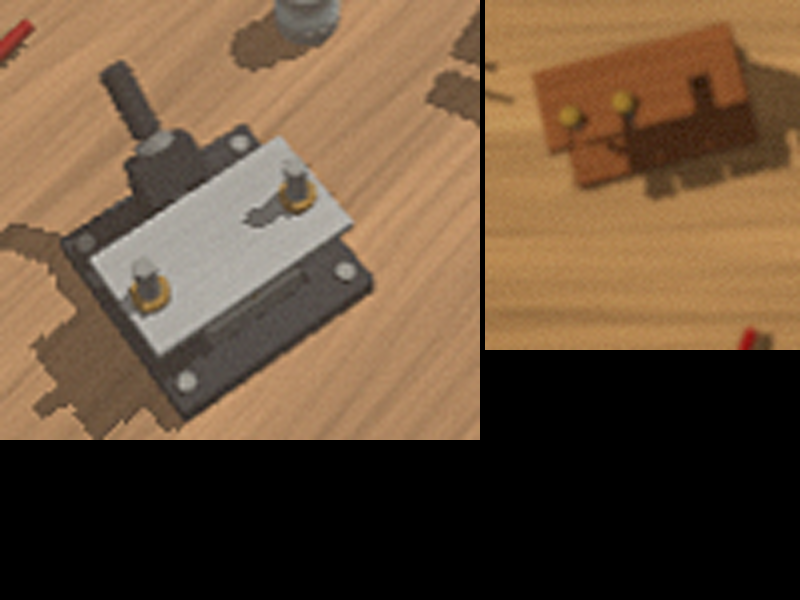

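The crop shows the steel collar seated on the lug at about (155,142), with the dark grip leaning back to (115,75). This is the real pin. Next: work out the staging move.

```bash
cat >> h.py <<'E'
Zj=np.array([-.6297,.1293,.766]); Yj=np.array([.2011,.9796,0]); mouth=np.array([500.6,-184.6,85.])
notch=np.array([610.8,108.9,100.])
def Rt(z,y): 
    z=z/np.linalg.norm(z); y=y-z*(y@z); y/=np.linalg.norm(y); return np.stack([np.cross(y,z),y,z],1)
Rgrasp=Rt(-Zj,Yj); Rdown=Rt(np.array([0,0,-1.]),Yj)
def cur():
    s=env.state(); return np.array(s["eef_pos"]),R.from_euler('xyz',s["tcp_rot"]).as_matrix(),s
def need(pos,Rg=None):
    "turn to do first, then shift in the turned tool axes (cm)"
    p,Rn,s=cur(); Rg=Rn if Rg is None else Rg
    print("turn",R.from_matrix(Rn.T@Rg).as_rotvec().round(4),"then shift cm",(Rg.T@(np.array(pos)-p)/10).round(2),"| joints",s["joints"].round(2),"F",s["ft_force"].round(1))
E
python3 -m inch '[[0,0,0,-3.44,-2.81,-1.05,-1],[0,0,0,-3.44,-2.81,-1.05,-1],[0,0,0,-3.44,-2.81,-1.05,-1],[0,0,0,-3.44,-2.81,-1.05,-1],[0,0,0,-3.44,-2.81,-1.05,-1],[0,0,0,-3.44,-2.81,-1.05,-1],[0,0,0,-3.44,-2.81,-1.05,-1],[0,0,0,-3.44,-2.81,-1.05,-1],[0,0,0,-3.44,-2.81,-1.05,-1],[0,0,0,-3.44,-2.81,-1.05,-1],[0,0,0,-3.44,-2.81,-1.05,-1],[0,0,0,0,0,0,-1]]'
python3 -c "
from h import *
t=mouth+23*Zj+[0,0,100]; print(t)
need(t,Rdown); need(t,Rgrasp)"
```

```text
t: 2.4
eef_pos: [451.5, 199.1, 330.7]
tcp_rot: [3.141, 0.001, 2.862]
ft_force: [-0.2, 0.1, -0.2]
opening: 1.001
grip_force: 0.0
[ 486.1169 -181.6261  202.618 ]
turn [ 0.0006  0.0013 -0.0767] then shift cm [-11.04 -36.6   12.81] | joints [ 0.28  0.19  1.7  -0.    1.25 -1.01] F [-0.2  0.1 -0.2]
turn [-0.0262 -0.6966 -0.0737] then shift cm [ -0.22 -36.6   16.91] | joints [ 0.28  0.19  1.7  -0.    1.25 -1.01] F [-0.2  0.1 -0.2]
```

```bash
python3 -m inch '[[-0.0052,-0.1393,-0.0147,0,0,0,-1],[-0.0052,-0.1393,-0.0147,0,0,0,-1],[-0.0052,-0.1393,-0.0147,0,0,0,-1],[-0.0052,-0.1393,-0.0147,0,0,0,-1],[-0.0052,-0.1393,-0.0147,0,0,0,-1],[0,0,0,0,-4.07,1.5,-1],[0,0,0,0,-4.07,1.5,-1],[0,0,0,0,-4.07,1.5,-1],[0,0,0,0,-4.07,1.5,-1],[0,0,0,0,-4.07,1.5,-1],[0,0,0,0,-4.07,1.5,-1],[0,0,0,0,-4.07,1.5,-1],[0,0,0,0,-4.07,1.5,-1],[0,0,0,0,-4.07,1.5,-1],[0,0,0,0,0,0,-1]]'
python3 - <<'E'
from h import *
need(mouth+23*Zj+[0,0,100],Rgrasp)
p=env.read_camera("wrist"); X=cloud(p).reshape(-1,3); I=p["img"].reshape(-1,3).astype(int)
np.savez("w1.npz",X=X,img=p["img"]); cv2.imwrite("pics/w1.png",cv2.resize(p["img"][...,::-1],(800,600)))
for t in ["pin","plate_top"]: print(t,[(round(r["score"],2),w(p,r["centre"]).round(1).tolist()) for r in env.find_in(p,t)][:4])
r=env.trace(p,"pin")
for q in r[:2]:
    G=X[q["mask"].ravel()&(X[:,2]>80)&(X[:,2]<160)]
    if len(G)<20: continue
    d=G-mouth; a=d@Zj; Xp=np.cross(Yj,Zj)
    print("score",q["score"],len(G))
    for lo in range(0,70,10):
        k=(a>lo)&(a<lo+10)
        if k.sum()>5: print(lo,"y range",np.percentile(d[k]@Yj,[2,98]).round(1),"x'",np.percentile(d[k]@Xp,[2,98]).round(1), k.sum())
    print("a max",np.percentile(a,99))
E
```

```text
t: 4.28
eef_pos: [456.2, -54.4, 250.7]
tcp_rot: [3.125, 0.66, 2.945]
ft_force: [0.7, 1.0, 0.7]
opening: 0.999
grip_force: 0.0
turn [ 0.0205 -0.0385  0.0046] then shift cm [ -1.11 -11.86   7.21] | joints [-0.32  0.04  2.31  0.56  0.17 -2.22] F [0.7 1.  0.7]
pin [(0.56, [740.3, -264.6, 15.2]), (0.55, [462.4, -171.1, 122.4])]
plate_top [(0.86, [560.5, -197.7, 73.6])]
score 0.85 621
0 y range [-1.6 13.5] x' [-12.6  10.7] 126
10 y range [ 1.7 10.8] x' [-11.8   6.7] 30
20 y range [ 2.5 11. ] x' [-11.8   6.7] 44
30 y range [ 3.1 10.9] x' [-11.9   5.6] 52
40 y range [ 6.  11.1] x' [-12.4   4. ] 49
50 y range [-6.1 10.8] x' [-13.9   3.3] 184
60 y range [-5.9  9.1] x' [-12.    2.2] 136
a max 61.806994384350475
```

View pics/w1.png

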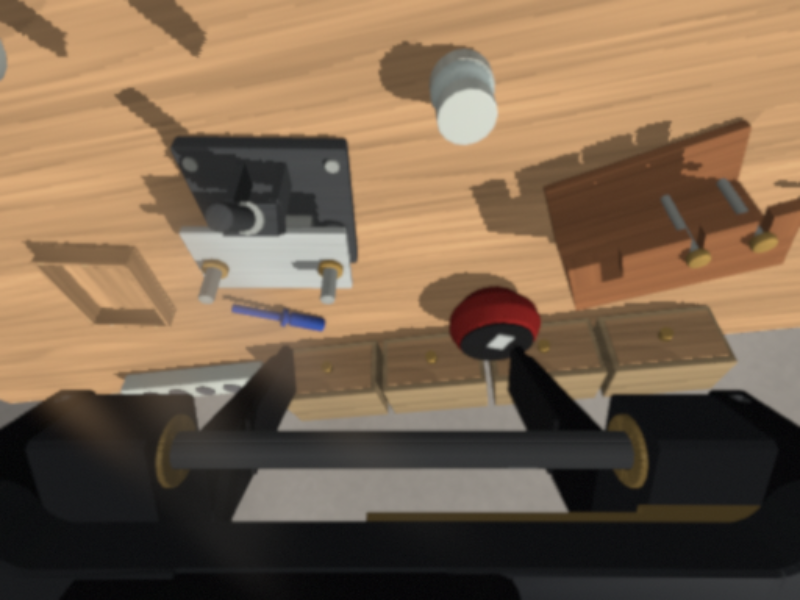

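The wrist view shows the grip end at about (225,215), just ahead of the collar, and the wide notch at (612,262). A 40° tilt brings the wrist close to singular, so I'll grasp at a 20° tool tilt. The pin can sit at an angle between the pads.

```bash
cat >> h.py <<'E'
xj=np.array([.9796,-.2011,0]); a=np.radians(20)
z20=np.sin(a)*xj-np.cos(a)*np.array([0,0,1.]); R20=Rt(z20,Yj)
tcpG=mouth+38*Zj+19*z20+0.7*Yj
E
python3 - <<'E'
from h import *
print(tcpG); need(tcpG+[0,0,90],R20)
X=np.load("w1.npz")["X"]
m=(np.hypot(X[:,0]-610,X[:,1]-140)<130)&(abs(X[:,2]-101)<5); r=cv2.minAreaRect(X[m][:,:2].astype(np.float32)); print(m.sum(),np.median(X[m][:,2]),r)
E
```

```text
[ 483.17798572 -180.30770477   96.25384021]
turn [0.0201 0.3115 0.01  ] then shift cm [ -2.65 -11.89   7.88] | joints [-0.31  0.04  2.31  0.56  0.17 -2.22] F [-0.1 -0.1 -1. ]
4009 100.48960073488797 ((612.6331176757812, 161.20208740234375), (73.16532897949219, 171.38279724121094), 13.927624702453613)
```

```bash
python3 -m inch '[[0.005,0.078,0.0025,0,0,0,-1],[0.005,0.078,0.0025,0,0,0,-1],[0.005,0.078,0.0025,0,0,0,-1],[0.005,0.078,0.0025,0,0,0,-1],[0,0,0,-0.66,-2.97,1.5,-1],[0,0,0,-0.66,-2.97,1.5,-1],[0,0,0,-0.66,-2.97,1.5,-1],[0,0,0,-0.66,-2.97,1.5,-1],[0,0,0,0,0,0,-1],[0,0,0,0,0,0,-1]]'
python3 - <<'E'
from h import *
need(tcpG+[0,0,90],R20); need(tcpG,R20)
E
```

```text
t: 5.72
eef_pos: [477.8, -178.0, 203.9]
tcp_rot: [3.139, 0.356, 2.941]
ft_force: [-0.2, 0.7, -1.0]
opening: 0.998
grip_force: 0.0
turn [0.0028 0.0074 0.0013] then shift cm [ 0.06 -0.11  1.86] | joints [-0.55  0.23  2.08  0.25  0.51 -2.12] F [-0.2  0.7 -1. ]
turn [0.0028 0.0074 0.0013] then shift cm [ 3.14 -0.11 10.31] | joints [-0.55  0.23  2.08  0.25  0.51 -2.12] F [-0.2  0.7 -1. ]
```

```bash
python3 -m inch '[[0.0028,0.0074,0.0013,0.63,-0.02,2.06,-1],[0,0,0,0.63,-0.02,2.06,-1],[0,0,0,0.63,-0.02,2.06,-1],[0,0,0,0.63,-0.02,2.06,-1],[0,0,0,0.63,-0.02,2.06,-1],[0,0,0,0,0,0,-1],[0,0,0,0,0,0,-1]]'
python3 - <<'E'
from h import *
need(tcpG,R20)
p=env.read_camera("wrist"); cv2.imwrite("pics/w2.png",p["img"][...,::-1])
E
```

```text
t: 6.6
eef_pos: [483.8, -180.4, 97.2]
tcp_rot: [-3.142, 0.351, 2.94]
ft_force: [-0.2, -0.3, 0.4]
opening: 1.001
grip_force: 0.0
turn [0.0003 0.0015 0.0009] then shift cm [ 0.09 -0.    0.07] | joints [-0.55  0.44  2.17  0.53  0.23 -2.42] F [-0.2 -0.3  0.4]
```

View pics/w2.png

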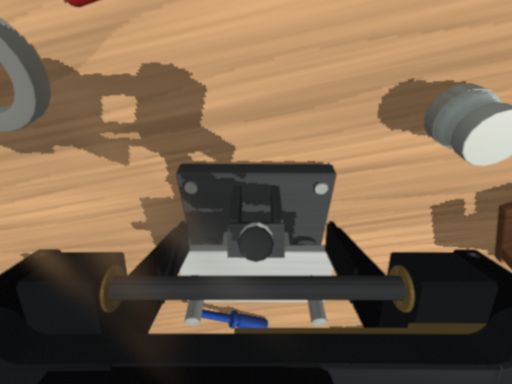

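The grip at (256,242) is centred between the fingers. Closing.

```bash
python3 -m inch '[[0,0,0,0,0,0,1],[0,0,0,0,0,0,1],[0,0,0,0,0,0,1],[0,0,0,0,0,0,1],[0,0,0,0,0,0,1],[0,0,0,0,0,0,1],[0,0,0,0,0,0,1],[0,0,0,0,0,0,1]]'
python3 - <<'E'
from h import *
p,Rn,s=cur(); need(p+90*Zj); print(Rn.T@Zj, s["moment"])
E
```

```text
t: 7.65
eef_pos: [483.4, -180.9, 96.2]
tcp_rot: [3.141, 0.349, 2.939]
ft_force: [0.3, 0.1, 0.2]
opening: 0.219
grip_force: 0.0
turn [0. 0. 0.] then shift cm [ 3.08  0.   -8.46] | joints [-0.55  0.44  2.17  0.53  0.23 -2.42] F [0.3 0.1 0.2]
[ 3.41690816e-01  2.10371836e-04 -9.39810578e-01] [0.07527823 0.16188958 0.02223923]
```

```bash
python3 -m inch '[[0,0,0,0,0,0,1],[0,0,0,0,0,0,1],[0,0,0,0,0,0,1],[0,0,0,0.34,0,-0.94,1],[0,0,0,0.34,0,-0.94,1],[0,0,0,0,0,0,1]]'
python3 -c "
from h import *
print(cur()[2]['moment'])
need(mouth+38*Zj+19*z20+20*Zj,R20)"
```

```text
t: 8.4
eef_pos: [469.9, -177.9, 112.0]
tcp_rot: [3.141, 0.349, 2.939]
ft_force: [-3.7, 0.9, -2.9]
opening: 0.204
grip_force: 30.0
[ 0.14758234  1.27266941 -0.08295981]
turn [ 0.0006 -0.0002 -0.0001] then shift cm [-0.05 -0.04  0.06] | joints [-0.56  0.39  2.19  0.49  0.26 -2.38] F [-3.7  0.9 -2.9]
```

```bash
python3 -m inch '[[0,0,0,0.34,0,-0.94,1],[0,0,0,0.34,0,-0.94,1],[0,0,0,0.34,0,-0.94,1],[0,0,0,0.34,0,-0.94,1],[0,0,0,0.34,0,-0.94,1],[0,0,0,0.34,0,-0.94,1],[0,0,0,0.34,0,-0.94,1],[0,0,0,0.51,0,-1.41,1],[0,0,0,0,0,0,1]]'
python3 - <<'E'
from h import *
p,Rn,s=cur(); print(s["moment"]); need(p+[0,0,120])
# refine rack: find wide-notch edges in shelf points
c=env.read_camera("wrist"); np.savez("w3.npz",X=cloud(c),img=c["img"]); cv2.imwrite("pics/w3.png",c["img"][...,::-1])
E
```

```text
t: 9.52
eef_pos: [417.2, -167.5, 177.8]
tcp_rot: [-3.141, 0.351, 2.939]
ft_force: [-0.3, -0.4, -1.9]
opening: 0.205
grip_force: 30.0
[ 0.04573337  0.31526197 -0.02085975]
turn [0. 0. 0.] then shift cm [-4.130e+00 -1.000e-02 -1.127e+01] | joints [-0.61  0.2   2.23  0.35  0.41 -2.28] F [-0.3 -0.4 -1.9]
```

View pics/w3.png

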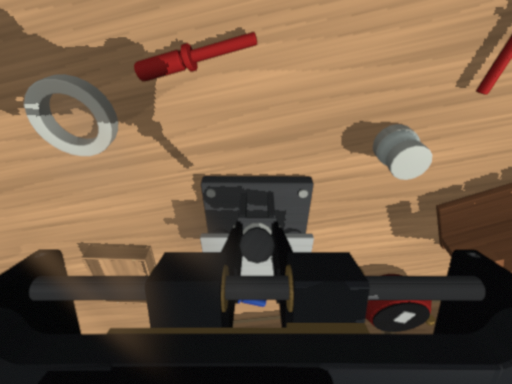

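The pin is out and held: grip at (258,243), lug left empty. Lift, and refine the notch meanwhile.

```bash
python3 -m inch '[[0,0,0,-0.7,0,-1.9,1],[0,0,0,-0.7,0,-1.9,1],[0,0,0,-0.7,0,-1.9,1],[0,0,0,-0.7,0,-1.9,1],[0,0,0,-0.7,0,-1.9,1],[0,0,0,-0.7,0,-1.9,1],[0,0.1,0,0,0,0,1],[0,0.1,0,0,0,0,1],[0,0.1,0,0,0,0,1],[0,0.1,0,0,0,0,1],[0,0.1,0,0,0,0,1],[0,0.1,0,0,0,0,1],[0,0.1,0,0,0,0,1],[0,0,0,0,0,0,1]]'
cat > notch.py <<'E'
from h import *
def ana(X,tag,c=(611.4,160.6),yaw=13.6):
    X=X.reshape(-1,3); t=np.radians(yaw); ex=np.array([np.cos(t),np.sin(t)]); ey=np.array([-ex[1],ex[0]])
    d=X[:,:2]-np.array(c); x=d@ex; y=d@ey; z=X[:,2]
    s=(abs(z-100.5)<4)
    k=s&(abs(x)<40)&(abs(y)<95)
    print(tag,"y ext",np.percentile(y[k],[.5,99.5]).round(1),"x ext",np.percentile(x[k&(y<-65)],[1,99]).round(1))
    for x0 in (-30,-22,-14):
        kk=s&(abs(x-x0)<4)&(y>-85)&(y<0); ys=np.sort(y[kk]); 
        lo=ys[ys<-50]; hi=ys[ys>-50]; print("  x",x0,"edges y",lo[-3:].round(1),hi[:3].round(1))
    kk=s&(abs(y+50)<4)&(x<20); print("  notch end x",np.sort(x[kk])[:4].round(1))
    b=(abs(y)<80)&(x>-90)&(x<-45)&(z>4)&(z<60); print("  base in front: n",b.sum(), np.percentile(z[b],[5,50,95]).round(1) if b.any() else "", x[b].min().round(1) if b.any() else "")
if __name__=="__main__":
    for n in("w1","scene0","top0"): ana(np.load(n+".npz")["X"],n)
E
python3 notch.py; python3 - <<'E'
from h import *
Rm=Rt(-np.sin(a)*xj-np.cos(a)*np.array([0,0,1.]),Yj)
need([611,80,260],Rm)
E
```

```text
t: 11.32
eef_pos: [418.8, -167.6, 296.9]
tcp_rot: [3.141, -0.352, 2.94]
ft_force: [-0.0, 0.0, -2.2]
opening: 0.206
grip_force: 30.0
w1 y ext [-84.4  84.9] x ext [-34.   35.7]
  x -30 edges y [-60.  -59.4 -59.3] [-40.3 -40.3 -40.1]
  x -22 edges y [-60.  -59.7 -59.7] [-40.3 -40.2 -40.2]
  x -14 edges y [-60.3 -60.2 -60. ] [-40.4 -40.1 -39.9]
  notch end x [-4.2 -3.7 -3.3 -3.1]
  base in front: n 476 [ 4.4  8.2 12.1] -47.6
scene0 y ext [-85.2  85.5] x ext [-36.6  32.8]
  x -30 edges y [-62.3 -60.6 -58.5] [-41.5 -41.  -40.1]
  x -22 edges y [-61.8 -60.2 -58.9] [-42.2 -41.8 -40.1]
  x -14 edges y [-62.8 -62.3 -60.4] [-43.8 -42.  -41. ]
  notch end x [-574.8 -572.  -569.7 -567.2]
  base in front: n 49 [ 4.1 10.4 13.9] -89.1
top0 y ext [-85.   83.6] x ext [-30.6  34.9]
  x -30 edges y [-63.9 -61.1 -60.4] [-43.4 -43.1 -40.9]
  x -22 edges y [-63.2 -62.6 -61.7] [-42.4 -41.7 -40.3]
  x -14 edges y [-64.7 -63.8 -61.8] [-42.9 -41.6 -40.8]
  notch end x [-1.5 -1.   0.2  0.7]
  base in front: n 45 [4.1 4.7 7.3] -89.0
turn [ 0.0006 -0.0025  0.0009] then shift cm [-14.28  28.12  -1.27] | joints [-0.47  0.31  1.67 -0.09  1.5  -1.82] F [-0.   0.  -2.2]
```

```bash
cat >> h.py <<'E'
Rm=Rt(-np.sin(a)*xj-np.cos(a)*np.array([0,0,1.]),Yj); zm=Rm[:,2]
t=np.radians(13.6); ex=np.array([np.cos(t),np.sin(t),0]); ey=np.array([-ex[1],ex[0],0])
rackc=np.array([611.4,160.6,0]); notch=rackc-12*ex-50*ey+[0,0,100]
off=np.array([0,0,38.])+19*zm   # TCP from pin origin, upright
def pinerr(cams=("scene","top","wrist")):
    p0,Rn,s=cur(); o=p0-off
    for n in cams:
        p=env.read_camera(n); X=cloud(p).reshape(-1,3)
        for q in env.trace(p,"pin"):
            G=X[q["mask"].ravel()]-o; G=G[(np.hypot(G[:,0],G[:,1])<35)&(G[:,2]>-90)&(G[:,2]<75)]
            if len(G)<30: continue
            print(n,round(q["score"],2),len(G),"z",np.percentile(G[:,2],[1,99]).round(1),"cam dir",(np.array(p["position"])-o)[:2].round())
            for lo in range(-70,70,10):
                k=(G[:,2]>lo)&(G[:,2]<lo+10)
                if k.sum()>6: print("   ",lo,"x",np.percentile(G[k,0],[3,97]).round(1),"y",np.percentile(G[k,1],[3,97]).round(1),k.sum())
            break
E
python3 -c "
from h import *
print(notch,notch+off)
need(notch+off-75*ex+[0,0,40],Rm)"
```

```text
[611.49357365 109.18024461 100.        ] [605.12777929 110.48706499 120.14590011]
turn [ 0.0006 -0.0025  0.0009] then shift cm [-10.2   27.79  10.84] | joints [-0.47  0.31  1.67 -0.09  1.5  -1.82] F [-0.   0.  -2.2]
```

```bash
python3 -m inch '[[0,0,0,-1.02,2.78,1.08,1],[0,0,0,-1.02,2.78,1.08,1],[0,0,0,-1.02,2.78,1.08,1],[0,0,0,-1.02,2.78,1.08,1],[0,0,0,-1.02,2.78,1.08,1],[0,0,0,-1.02,2.78,1.08,1],[0,0,0,-1.02,2.78,1.08,1],[0,0,0,-1.02,2.78,1.08,1],[0,0,0,-1.02,2.78,1.08,1],[0,0,0,-1.02,2.78,1.08,1],[0,0,0,0,0,0,1]]'
python3 - <<'E'
from h import *
need(notch+off-75*ex+[0,0,40],Rm); pinerr()
for n in ("scene","wrist"):
    p=env.read_camera(n); cv2.imwrite(f"pics/{n}4.png",p["img"][...,::-1]); np.savez(n+"4.npz",X=cloud(p),img=p["img"])
a_=cv2.imread("pics/scene4.png")[100:260,200:400]; b_=cv2.imread("pics/wrist4.png")
o=np.zeros((600,800,3),np.uint8); o[:320,:400]=cv2.resize(a_,(400,320)); o[:300,400:]=cv2.resize(b_,(400,300)); cv2.imwrite("pics/c4.png",o[:330])
E
```

```text
t: 12.7
eef_pos: [531.2, 94.2, 161.0]
tcp_rot: [3.141, -0.35, 2.941]
ft_force: [-1.4, 0.4, -2.4]
opening: 0.204
grip_force: 30.0
turn [ 0.0003 -0.0006  0.0018] then shift cm [-0.15 -0.11  0.04] | joints [ 0.02  0.57  1.63  0.08  1.29 -1.39] F [-1.4  0.4 -2.4]
scene 0.4 83 z [-60.1  17. ] cam dir [ 373. -550.]
    -60 x [-3.7  3.4] y [-7.9 -0.9] 9
    -50 x [-4.2  2.9] y [-7.1  0. ] 9
    -40 x [-5.3  2.4] y [-7.6 -1.1] 11
    -30 x [-5.1  2.9] y [-6.7 -0.9] 8
    -20 x [-7.9  1.1] y [-6.3 -0.7] 12
    0 x [-5.3  5.9] y [-12.8   4.6] 21
    10 x [-1.8  5.6] y [-12.  -2.] 7
wrist 0.86 1120 z [ 6.1 63. ] cam dir [-27.   5.]
    0 x [-14.7  -6.9] y [-8.3 10.4] 113
    50 x [-15.3   2.6] y [-9.2  9.8] 111
    60 x [-13.8   2.1] y [-7.7  8.2] 882
```

View pics/c4.png

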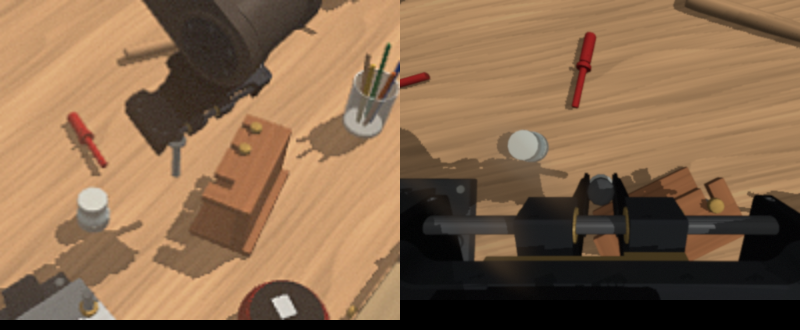

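```bash
python3 - <<'E'
from h import *
from notch import ana
p0,Rn,s=cur(); o=p0-off
X=np.load("wrist4.npz")["X"].reshape(-1,3)-o
k=(np.hypot(X[:,0]+4,X[:,1])<9)&(X[:,2]>56)&(X[:,2]<68); P=X[k]
A=np.c_[P[:,:2],np.ones(len(P))]; c,*_=np.linalg.lstsq(A,P[:,2],rcond=None)
r=P[:,2]-A@c; g=abs(r)<1.5; c,*_=np.linalg.lstsq(A[g],P[g,2],rcond=None); print("n",g.sum(),"normal tilt",(-c[:2]).round(3),"rms",(P[g,2]-A[g]@c).std().round(2),"z at axis",c[2].round(1))
ch=P[:,:2]; (cx,cy),rad=cv2.minEnclosingCircle(ch.astype(np.float32)); print(cx,cy,rad)
# cap edge circle fit: -x half
k=(X[:,2]>58)&(X[:,2]<67)&(np.hypot(X[:,0],X[:,1])<22); Q=X[k][:,:2]
h=cv2.convexHull(Q.astype(np.float32))[:,0]; h=h[h[:,0]<-4]
B=np.c_[2*h,np.ones(len(h))]; q,*_=np.linalg.lstsq(B,(h**2).sum(1),rcond=None); print("circle",q[:2],np.sqrt(q[2]+q[0]**2+q[1]**2),len(h))
ana(np.load("wrist4.npz")["X"],"w4")
# scene shank line
S=np.load("scene4.npz"); Y=S["X"].reshape(-1,3)-o; k=(np.hypot(Y[:,0],Y[:,1])<14)&(Y[:,2]>-64)&(Y[:,2]<-8); Y=Y[k]
print("shank",len(Y),np.polyfit(Y[:,2],Y[:,0],1).round(3),np.polyfit(Y[:,2],Y[:,1],1).round(3))
E
```

```text
n 700 normal tilt [-0.033 -0.027] rms 0.66 z at axis 60.4
-3.9945361614227295 0.003665526630356908 8.99445915222168
circle [ 6.23311823 -0.77088503] 21.615127569395934 6
w4 y ext [-84.   85.2] x ext [-33.3  -6.3]
  x -30 edges y [-59.5 -59.  -58.8] []
  x -22 edges y [-58.9 -58.9 -58.8] []
  x -14 edges y [-60.4 -60.1 -59.7] []
  notch end x []
  base in front: n 161 [ 4.5  9.1 11.8] -45.9
shank 53 [-0.069 -2.789] [ 0.031 -2.314]
```

```bash
python3 -m inch '[[0,0.035,0,0,0,0,1],[0,0,0,0,0,0,1]]'
python3 - <<'E'
from h import *
p0,Rn,s=cur(); T=notch+np.array([0,0,38.])+19*Rn[:,2]+[0.6,-1.0,0]
print(T); need(T-75*ex+[0,0,7]); need(T+[0,0,7]); print("slide per 10mm",(Rn.T@ex).round(4),"down",(Rn.T@[0,0,-1]).round(4),"+ey",(Rn.T@ey).round(4))
E
```

```text
t: 13.35
eef_pos: [531.5, 92.7, 161.7]
tcp_rot: [3.141, -0.385, 2.939]
ft_force: [0.1, 0.2, -1.3]
opening: 0.204
grip_force: 30.0
[605.10274078 109.62192662 120.39176872]
turn [0. 0. 0.] then shift cm [-1.37 -0.06  3.15] | joints [ 0.01  0.58  1.61  0.08  1.33 -1.39] F [ 0.1  0.2 -1.3]
turn [0. 0. 0.] then shift cm [-7.65  3.14  0.6 ] | joints [ 0.01  0.58  1.61  0.08  1.33 -1.39] F [ 0.1  0.2 -1.3]
slide per 10mm [-0.8384  0.4262 -0.3398] down [-3.757e-01 -2.000e-04  9.267e-01] +ey [0.3949 0.9046 0.1603]
```

Down 34 mm, then slide half way to the notch mouth and check.

```bash
python3 -m inch '[[0,0,0,-0.68,-0.03,1.57,1],[0,0,0,-0.69,-0.03,1.58,1],[0,0,0,-0.838,0.426,-0.34,1],[0,0,0,-0.838,0.426,-0.34,1],[0,0,0,-0.838,0.426,-0.34,1],[0,0,0,-0.838,0.426,-0.34,1],[0,0,0,0,0,0,1]]'
python3 - <<'E'
from h import *
from notch import ana
p0,Rn,s=cur(); T=notch+np.array([0,0,38.])+19*Rn[:,2]+[0.6,-1.0,0]
need(T+[0,0,7]); pinerr(("scene",))
p=env.read_camera("scene"); Y=cloud(p).reshape(-1,3)-(p0-np.array([0,0,38.])-19*Rn[:,2]); k=(np.hypot(Y[:,0],Y[:,1])<14)&(Y[:,2]>-62)&(Y[:,2]<-8); Y=Y[k]
print("shank",len(Y),np.polyfit(Y[:,2],Y[:,0],1).round(3),np.polyfit(Y[:,2],Y[:,1],1).round(3))
ana(cloud(p),"s")
cv2.imwrite("pics/s5.png",cv2.resize(p["img"][120:230,260:380,::-1],None,fx=5,fy=5,interpolation=2))
E
```

```text
t: 14.22
eef_pos: [571.5, 101.9, 127.4]
tcp_rot: [3.141, -0.385, 2.94]
ft_force: [-0.9, -0.0, -3.0]
opening: 0.204
grip_force: 30.0
turn [0. 0. 0.] then shift cm [-2.91  1.43 -1.18] | joints [ 0.02  0.67  1.53  0.09  1.32 -1.38] F [-0.9 -0.  -3. ]
shank 45 [ 0.03  -3.526] [ 0.038 -1.857]
s y ext [-86.3  83.3] x ext [-36.2  33.1]
  x -30 edges y [-62.7 -58.2 -57.9] [-41.4 -41.3 -41.1]
  x -22 edges y [-60.9 -60.4 -58.8] [-42.8 -42.  -39.8]
  x -14 edges y [-62.5 -62.3 -61.3] [-42.5 -41.3 -40.9]
  notch end x [-573.1 -571.6 -571.   -50.8]
  base in front: n 54 [ 4.3 12.9 55. ] -84.2
```

View pics/s5.png

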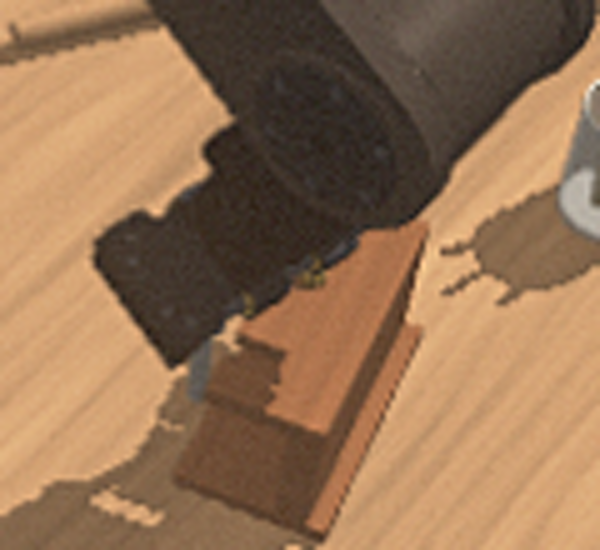

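The shank at (203,368) is lined up in front of the notch at about (255,350). Sliding in, shifted 0.8 mm sideways.

```bash
python3 -m inch '[[0,0,0,-0.73,0.34,-0.3,1],[0,0,0,-0.73,0.34,-0.3,1],[0,0,0,0,0,0,1]]'; python3 -m inch '[[0,0,0,-0.73,0.34,-0.3,1],[0,0,0,-0.73,0.34,-0.3,1],[0,0,0,0,0,0,1]]'
python3 - <<'E'
from h import *
p0,Rn,s=cur(); T=notch+np.array([0,0,38.])+19*Rn[:,2]+[0.6,-1.0,0]-.8*ey
need(T); print(s["moment"])
E
```

```text
t: 14.75
eef_pos: [588.3, 105.3, 127.3]
tcp_rot: [3.141, -0.385, 2.939]
ft_force: [0.1, 0.7, -2.8]
opening: 0.205
grip_force: 30.0
t: 15.12
eef_pos: [605.1, 108.8, 127.4]
tcp_rot: [3.141, -0.385, 2.939]
ft_force: [-0.5, 0.0, -1.1]
opening: 0.204
grip_force: 30.0
turn [0. 0. 0.] then shift cm [-0.28  0.01  0.64] | joints [ 0.03  0.72  1.43  0.09  1.37 -1.37] F [-0.5  0.  -1.1]
[-0.09346497 -0.28601348  0.0101872 ]
```

Went in with no contact. Lowering with force checks.

```bash
python3 -m inch '[[0,0,0,-0.075,0,0.185,1],[0,0,0,-0.075,0,0.185,1],[0,0,0,0,0,0,1]]'; python3 -m inch '[[0,0,0,-0.056,0,0.139,1],[0,0,0,0,0,0,1]]';python3 -m inch '[[0,0,0,-0.038,0,0.093,1],[0,0,0,0,0,0,1]]'
```

```text
t: 15.5
eef_pos: [604.3, 108.7, 123.5]
tcp_rot: [3.142, -0.386, 2.939]
ft_force: [0.3, 0.8, -2.3]
opening: 0.206
grip_force: 30.0
t: 15.75
eef_pos: [604.5, 108.7, 122.1]
tcp_rot: [3.141, -0.386, 2.939]
ft_force: [0.9, -0.2, -1.9]
opening: 0.204
grip_force: 30.0
t: 16.0
eef_pos: [604.5, 108.7, 121.1]
tcp_rot: [3.141, -0.386, 2.939]
ft_force: [-0.1, -0.0, -1.4]
opening: 0.205
grip_force: 30.0
```

```bash
python3 -m inch '[[0,0,0,-0.038,0,0.093,1],[0,0,0,0,0,0,1]]'; python3 -m inch '[[0,0,0,-0.038,0,0.093,1],[0,0,0,0,0,0,1]]'
```

```text
t: 16.25
eef_pos: [604.6, 108.7, 120.1]
tcp_rot: [3.141, -0.385, 2.939]
ft_force: [-0.3, 0.2, -2.0]
opening: 0.202
grip_force: 30.0
t: 16.5
eef_pos: [604.6, 108.7, 119.9]
tcp_rot: [3.141, -0.385, 2.939]
ft_force: [-1.3, -1.4, 5.8]
opening: 0.205
grip_force: 30.0
```

Contact on the shelf. Release.

```bash
python3 -m inch '[[0,0,0,0,0,0,-1],[0,0,0,0,0,0,-1],[0,0,0,0,0,0,-1],[0,0,0,0,0,0,-1],[0,0,0,0,0,0,-1],[0,0,0,0,0,0,-1],[0,0,0,0,0,0,-1]]'
python3 - <<'E'
from h import *
p,Rn,s=cur(); need(p+[0,0,150])
c=env.read_camera("wrist"); np.savez("w6.npz",X=cloud(c),img=c["img"]); cv2.imwrite("pics/w6.png",c["img"][...,::-1])
E
```

```text
t: 17.38
eef_pos: [604.5, 108.7, 119.1]
tcp_rot: [3.141, -0.385, 2.939]
ft_force: [0.3, -0.8, -0.4]
opening: 0.883
grip_force: 0.0
turn [0. 0. 0.] then shift cm [  5.64   0.   -13.9 ] | joints [ 0.03  0.73  1.43  0.09  1.36 -1.37] F [ 0.3 -0.8 -0.4]
```

View pics/w6.png

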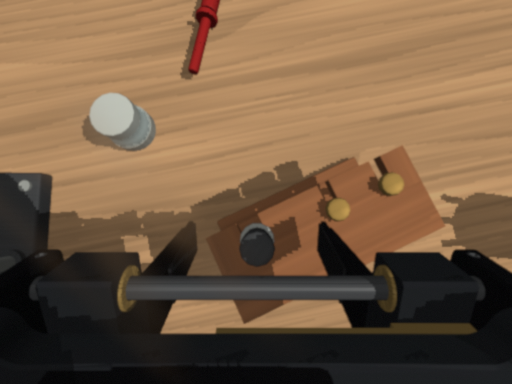

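The pin stands in the wide notch at (257,245), with both fingers clear of it. Retreat upward and check.

```bash
python3 -m inch '[[0,0,0,0.7,0,-1.74,-1],[0,0,0,0.7,0,-1.74,-1],[0,0,0,0.7,0,-1.74,-1],[0,0,0,0.7,0,-1.74,-1],[0,0,0,0.7,0,-1.74,-1],[0,0,0,0.7,0,-1.74,-1],[0,0,0,0.7,0,-1.74,-1],[0,0,0,0.7,0,-1.74,-1],[0,-0.128,0,0,0,0,-1],[0,-0.128,0,0,0,0,-1],[0,-0.128,0,0,0,0,-1],[0,0,0,0,0,0,1]]'
python3 - <<'E'
from h import *
need([570,-198.9,180],Rdown)
for n in ("wrist","scene"):
    p=env.read_camera(n); X=cloud(p); np.savez(n+"7.npz",X=X,img=p["img"]); cv2.imwrite(f"pics/{n}7.png",p["img"][...,::-1])
    G=X.reshape(-1,3)-notch; I=p["img"].reshape(-1,3)
    k=(np.hypot(G[:,0],G[:,1])<25)&(G[:,2]>56)&(G[:,2]<66); 
    if k.sum()>10:
        (c,r)=cv2.minEnclosingCircle(G[k][:,:2].astype(np.float32)); print(n,k.sum(),"cap centre rel notch: ex",round(c[0]*ex[0]+c[1]*ex[1],1),"ey",round(c[0]*ey[0]+c[1]*ey[1],1),"r",round(r,1),"z",np.median(G[k][:,2]).round(1))
E
```

```text
t: 18.92
eef_pos: [603.9, 109.0, 270.6]
tcp_rot: [3.141, -0.001, 2.94]
ft_force: [0.9, 0.2, 0.5]
opening: 0.941
grip_force: 0.0
turn [ 0.0005 -0.0008  0.0008] then shift cm [ -2.87 -30.84   9.06] | joints [ 0.07  0.43  1.51  0.    1.2  -1.3 ] F [0.9 0.2 0.5]
wrist 240 cap centre rel notch: ex -3.5 ey 1.0 r 9.9 z 59.7
scene 40 cap centre rel notch: ex -7.0 ey 0.7 r 10.4 z 60.1
```

View pics/wrist7.png

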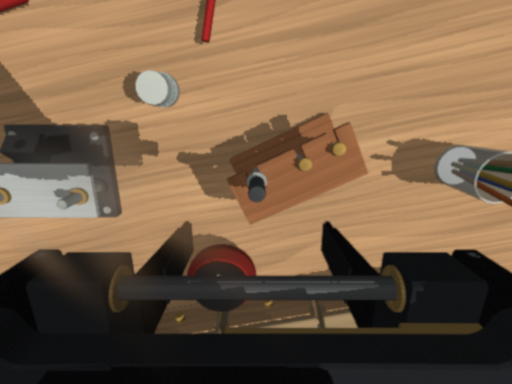

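Pin parked upright at (257,185), cap within about 4 mm of the parking point along the notch and 1 mm sideways. Now to the plate.

```bash
python3 -m inch '[[0,0,0,-0.4,-4.4,0,1],[0,0,0,-0.4,-4.4,0,1],[0,0,0,-0.4,-4.4,0,1],[0,0,0,-0.4,-4.4,0,1],[0,0,0,-0.4,-4.4,0,1],[0,0,0,-0.4,-4.4,0,1],[0,0,0,-0.4,-4.4,0,1],[0,0,0,0,0,3,1],[0,0,0,0,0,3,1],[0,0,0,0,0,3,1],[0,0,0,0,0,0,1]]'
python3 -c "
from h import *
need([571,-199,72],Rdown)"
```

```text
t: 20.4
eef_pos: [569.9, -198.9, 176.8]
tcp_rot: [3.14, -0.007, 2.938]
ft_force: [-0.0, 1.6, 0.8]
opening: 0.004
grip_force: 0.0
turn [ 0.0019 -0.0072 -0.0006] then shift cm [-0.11  0.02 10.48] | joints [-0.45  0.5   1.65  0.    1.   -1.81] F [-0.   1.6  0.8]
```

```bash
python3 -m inch '[[0,0,0,0,0,3,1],[0,0,0,0,0,3,1],[0,0,0,0,0,2.5,1],[0,0,0,0,0,1.5,1],[0,0,0,0,0,0.4,1],[0,0,0,0,0,0.4,1],[0,0,0,0,0,0,1]]'; python3 -m inch '[[0,0,0,0,0,0.3,1],[0,0,0,0,0,0.3,1],[0,0,0,0,0,0.3,1],[0,0,0,0,0,0.3,1],[0,0,0,0,0,0,1]]'
```

```text
t: 21.28
eef_pos: [570.4, -198.8, 71.6]
tcp_rot: [3.142, -0.001, 2.939]
ft_force: [0.4, 0.0, -0.1]
opening: 0.004
grip_force: 0.0
t: 21.9
eef_pos: [570.6, -198.8, 59.7]
tcp_rot: [-3.141, 0.0, 2.939]
ft_force: [-0.3, 0.6, 3.8]
opening: 0.008
grip_force: 1.8
```

```bash
python3 -m inch '[[0,0,0,0,0,0.2,1],[0,0,0,0,0,0.2,1],[0,0,0,0,0,0.2,1],[0,0,0,0,0,0,1]]'; python3 -m inch '[[0,0,0,0,0,0.1,1],[0,0,0,0,0,0,1]]'; python3 -m inch '[[0,0,0,0,0,0.1,1],[0,0,0,0,0,0,1]]'
```

```text
t: 22.4
eef_pos: [570.6, -198.8, 53.6]
tcp_rot: [-3.141, -0.0, 2.939]
ft_force: [0.5, -0.1, 6.0]
opening: 0.007
grip_force: 2.3
t: 22.65
eef_pos: [570.6, -198.8, 52.7]
tcp_rot: [-3.141, -0.0, 2.939]
ft_force: [-0.1, 0.1, 5.6]
opening: 0.003
grip_force: 2.7
t: 22.9
eef_pos: [570.6, -198.9, 52.3]
tcp_rot: [-3.141, 0.0, 2.939]
ft_force: [-1.6, 0.7, 12.3]
opening: 0.004
grip_force: 6.1
```

```bash
python3 -m inch '[[0,0,0,0,0,0.1,1],[0,0,0,0,0,0,1]]'; python3 -m inch '[[0,0,0,0,0,0.05,1],[0,0,0,0,0,0,1]]'; python3 -m inch '[[0,0,0,0,0,-1,1],[0,0,0,0,0,-2,1],[0,0,0,0,0,-4,1],[0,0,0,0,0,-4,1],[0,0,0,0,0,-4,1],[0,0,0,0,0,-4,1],[0,0,0,0,0,0,1],[0,0,0,0,0,0,1],[0,0,0,0,0,0,1]]'
python3 - <<'E'
from h import *
for n in ("scene","top"):
    p=env.read_camera(n); X=cloud(p).reshape(-1,3); I=p["img"].reshape(-1,3)
    k=(np.hypot(X[:,0]-570,X[:,1]+199)<70)&(I.min(1)>100)&(X[:,2]<90)&(X[:,2]>35); print(n,"plate z",np.median(X[k,2]).round(1),k.sum())
    G=X-notch; k=(np.hypot(G[:,0],G[:,1])<25)&(G[:,2]>56)&(G[:,2]<66)
    if k.sum()>10: c,r=cv2.minEnclosingCircle(G[k][:,:2].astype(np.float32)); print("cap",(np.array(c)@ex[:2]).round(1),(np.array(c)@ey[:2]).round(1),r)
    k=(np.hypot(G[:,0],G[:,1])<16)&(G[:,2]>10)&(G[:,2]<60); 
    if k.sum()>20: print("grip slopes",np.polyfit(G[k,2],G[k,0],1).round(3),np.polyfit(G[k,2],G[k,1],1).round(3))
E
```

```text
t: 23.15
eef_pos: [570.7, -198.9, 52.2]
tcp_rot: [-3.141, 0.001, 2.939]
ft_force: [-4.5, 2.3, 22.7]
opening: 0.007
grip_force: 11.1
t: 23.4
eef_pos: [570.7, -198.9, 52.2]
tcp_rot: [-3.141, 0.001, 2.939]
ft_force: [-5.6, 3.1, 26.4]
opening: 0.004
grip_force: 13.7
t: 24.52
eef_pos: [570.0, -198.6, 238.2]
tcp_rot: [3.141, -0.004, 2.939]
ft_force: [1.2, -0.0, -1.0]
opening: 0.003
grip_force: 0.0
scene plate z 52.5 1300
cap -6.3 -0.1 10.231504440307617
grip slopes [-0.07 -1.12] [ 0.066 -9.649]
top plate z 52.7 2
cap -5.2 -1.5 9.684358596801758
grip slopes [  0.079 -11.713] [ 0.083 -7.641]
```

```bash
python3 -c "
from cell import env
print(env.job_done())"
```

```text
the job is handed in; nothing more can be done
None
```

The pin is parked upright in the wide notch and released, the plate is pressed home (52 mm, against its hard stop), and the job was handed in at about 25 s; no verdict came back.

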